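# Empty the drill press's offcut pan

## Task

The offcut pan with the slanted handle, on the base of the drill press, is full. Lift it out without spilling, tip all four wooden offcuts out of its open mouth into the deep slatted crate, and stand the empty pan back on the drill's base plate where it was, flat and square, with its mouth towards the column. Leave everything else on the bench where it is.

Things in the scene. Friction and masses are not known exactly. Their poses are not given: they have to be found in the camera images.
- drill: Fixed bench drill press, grey and white, 0.63 m tall. Origin: underside centre of its base plate, on the bench; x runs level from the operator's side (-x) to the rear, z up. Base plate: flat slab 330 mm long in x, 200 wide, top 30 mm up. The head (140 mm wide, from x = -103 mm backwards) hangs above 400 mm, its wire guard 407 mm up reaches x = -123 mm.
- drill_table (a point): Centre of the underside of the drill's round work table (170 mm across, 14 mm thick): at (-10, 0, 236) mm in the drill's frame. Its bracket, above 205 mm, runs back to the column, which stands at x = +100 mm (60 mm across, its foot 110 mm across and up to 75 mm high). Chuck and bit hang down to 277 mm. The pan's mouth end stands under this table.
- pan: Loose pan of bare sheet metal, about 0.28 kg, 175 mm long in x, 170 wide in y, floor 4 mm. Origin: underside centre; x points to the open mouth, z up. Back wall 45 mm high, side walls 6 mm thick, 26 mm high at the mouth, about 45 at the back. At the start it stands level on the drill's base plate, mouth to the column, within 20 mm of x = -75, y = 0 mm in the drill's frame and 0.12 rad of square.
- pan_grip (a point): Where to pinch the pan's handle, at (-122, 0, 77) mm in the pan's frame: a flat plywood paddle on the outside of the back wall, 14 mm thick, 100 mm wide in y, leaning 30 degrees outwards from the vertical: it rises from (-94, 0, 28) to its top edge at (-140, 0, 108) mm. Its broad faces lie along y. The point is in the middle of its thickness and width, 35 mm below the top edge.
- pan_mouth (a point): Middle of the front edge of the pan's floor, underside: at (87.5, 0, 0) mm in the pan's frame. No wall or lip there. The offcuts start to slide at a slope of about 25 to 36 degrees.
- offcut1: Pine offcut, block 62 x 40 x 26 mm, about 36 g, lying in the pan. Origin: centre of the underside as it first lies.
- offcut2: Pine offcut, block 64 x 34 x 22 mm, about 30 g, lying in the pan. Origin: centre of the underside as it first lies.
- offcut3: Round pine plug from a hole saw, 62 mm across, 20 mm thick, about 32 g, lying flat in the pan. Origin: centre of the underside as it first lies.
- offcut4: L-shaped pine offcut, 60 x 40 mm over all, 24 mm thick, about 30 g, lying in the pan. Origin: underside, middle of the 60 x 40 mm outline.
- crate: Deep open wooden crate with slatted sides, 200 mm in its x, 250 mm in its y, 100 mm high, walls and floor 9 mm, about 1.2 kg, standing loose on the bench. Origin: underside centre, z up. Its x axis points roughly away from the robot. It changes places with the parts tray.
- parts_tray: Shallow plywood tray, 150 mm in its x, 200 mm in y, 35 mm high, with four toy wheels in it: not for offcuts. Origin: underside centre. Leave alone.
- glue: White glue bottle, 60 mm across, 165 mm tall, upright. Origin: underside centre. Leave alone.
- mallet: Wooden mallet lying flat, 290 mm long in its x, head 60 x 120 x 60 mm at its +x end, handle 24 mm thick at 30 mm height. Origin: on the bench below the handle. Leave alone.
- pencil_can: Metal can with pencils, 72 mm across, 90 mm tall, the pencils up to 185 mm. Origin: underside centre. Leave alone.
- try_square: Try square lying flat: dark wooden stock 110 x 24 x 16 mm along its x, steel blade 160 mm long along +y from x = +50 mm. Origin: underside centre of the stock. Leave alone.
Mind the look-alikes: they are no part of the job. What is shaped like the offcut2 but grey or turquoise is not meant.

How it is judged:
By the outcome, as a careful person would: the job done as asked, in the order asked, and still so for the second after the job is handed in, with the robot touching nothing.
It also fails if it takes over 72 s, if anything falls off the work surface, if the arm or the gripper's body presses on something with over 40 N, if the wrist force passes 120 N, or if a joint passes its speed limit or range.

## Robot

A 6-joint arm with a two-finger parallel gripper is mounted at the origin on the work surface. World frame = base frame: x ahead of the robot, y to its left, z up, the work surface at z = 0. Lengths are in mm, angles in rad, forces in N, time in s.
With the tool pointing down it reaches from about 300 to 775 mm from the base axis. Payload 14.6 kg.
Tool frame: the origin (TCP) lies at the very end of the fingers, on their centre line; the grasp point (between the pads) lies 19 mm behind it; z points along the fingers, y is the line along which they close (so a half turn about z gives the same grasp; the last joint's range is limited). The gripper opens to 94 mm and grips with 3 to 60 N. Pads are 16 mm wide; open, the fingers measure 119 mm over their backs; the gripper's body (75 mm by 177 mm) begins 78 mm behind the grasp point.
Start: joints at [-0.067, 0.3, 1.521, -0, 1.321, -0.067], TCP at [549.99, -0.002, 171.846] pointing down, gripper open.
Joint ranges: [-3.03, 3.03], [-0.79, 2.21], [0.23, 2.52], [-1.04, 4.18], [0, 3.07], [-2.55, 2.55]. Speed limits (rad/s): [2.22, 2.22, 2.57, 3.14, 3.14, 3.14].

## Interface

Orientations are given as [roll, pitch, yaw] about the fixed x, y, z axes, in that order (R = Rz(yaw) Ry(pitch) Rx(roll)).
In Python, from cell import manip gives the robot as it stands.
- The arm moves only by the tool servo_tool, never from a script. Its argument "rows" is a list of rows, each a list of 7 numbers: the turn, a rotation vector about the world's x, y, z in degrees, then the shift along the world's x, y, z in mm, then the closure, from 0 (fully open) to 1 (shut). In form: [[rx, ry, rz, dx, dy, dz, fingers], ...]. A call has 1 to 20 rows; each row shifts and turns the commanded pose from where the row before left it; what a row does not reach is not made up. A row lasts 1/8 s, in which the tool goes at most 62.5 mm and 10.7 degrees, less where a joint would pass 70% of its speed; a pose out of reach is approached as far as the arm can. A call with a gripper value outside its range is refused whole. The fingers move at their own pace and stop on an object; "grip_force" is the grip in N (left out, the last holds). Time passes only in rows, so rows that do not move let the fingers close. It gives the time, the measured TCP pose, the force, the opening and the grip force at its end, in the units of the state.
- manip.read_state(): the state, without advancing time (a new reading comes with each control period).
- manip.camera(name): name is "scene" or "side" or "wrist"; returns the picture (420x560x3 uint8, red, green, blue); there is no depth.
- manip.camera_info(name): a dict with "fx", "fy", "cx", "cy" (pixels), "D" ([k1, k2, p1, p2, k3] as OpenCV has them; the pictures are not rectified), "position" and "rotation" of the camera in the world; the wrist camera has in their place "T_tool_cam" (4x4, takes a point from camera to tool coordinates, whose origin is the TCP and whose axes are the flange's). Camera axes: x right, y down, z forward; pixel columns grow to the right and rows downward; lengths in mm; the calibration is good to about 2 mm. A picture is of the moment at which its call begins: read the wrist's pose just before it. camera_info takes no time and is no camera call.
- manip.sign_off(): hands the job in; it is judged then, once.
The state is a dict: "clock": time; "joints": joint angles; "qd": joint speeds; "effort": joint torques, N m; "eef_pos": TCP position; "eef_rot": TCP orientation; "wrist_force": force on the tool from outside, world axes, zero at the start; "moment": the same for the moment, N m; "finger_gap": finger opening in mm; "finger_force": force on a finger pad.
Only numpy, scipy, OpenCV 4.12 (cv2) and the standard library are available. Lean on these libraries where they do the work, as an engineer would, in place of code of your own. Each camera call takes 0.05 s, during which the arm holds its last target. There are 200 camera calls.

## Working session

There is one attempt and no reset: what is moved stays moved. The work goes in short steps, Python scripts to look and compute and a tool call to move; the robot and the scene stay as the last step left them, time stands still between calls to the robot, and variables do not carry over. Pictures are saved under pics/ and viewed, at most 10 in all, crops included, and the job is handed in when it is done.

Besides the shell and the picture viewer there is one more tool, called after "Emit:" by a JSON object that holds its "name" and its "arguments", one argument or row to a line. servo_tool: Moves the arm, as the interface text tells. Its arguments: {"type":"object","properties":{"rows":{"type":"array","items":{"type":"array","items":{"type":"number"}}},"grip_force":{"type":"number"}},"required":["rows"]}

```bash
mkdir -p pics; ls; python3 - <<'E'
from cell import manip
import cv2
for n in ("scene","side"):
    im=manip.camera(n); cv2.imwrite(f"pics/{n}0.png",im[:,:,::-1])
    print(n,manip.camera_info(n))
print(manip.camera_info("wrist")); print(manip.read_state())
E
```

```text
pics
scene {'fx': 382.24814798606616, 'fy': 382.24814798606616, 'cx': 273.75155912581886, 'cy': 205.68140963440402, 'D': array([-0.06036473,  0.        ,  0.        ,  0.        ,  0.        ]), 'position': array([ 706.13301412,  251.37493804, 1308.94854636]), 'rotation': array([-2.83159493e+00, -1.65563026e-03,  2.58797583e+00])}
side {'fx': 535.176968602504, 'fy': 535.176968602504, 'cx': 289.04811030947303, 'cy': 208.68888487039445, 'D': array([0.00637128, 0.        , 0.        , 0.        , 0.        ]), 'position': array([  248.49202021, -1198.49773779,   980.80902092]), 'rotation': array([-2.20066984, -0.0181292 , -0.2214998 ])}
{'fx': 355.4461569132849, 'fy': 355.4461569132849, 'cx': 283.4394361212089, 'cy': 207.8451184861869, 'D': array([0.02333872, 0.        , 0.        , 0.        , 0.        ]), 'T_tool_cam': array([[-9.01117621e-04, -9.61228577e-01, -2.75751356e-01,
         7.99831024e+01],
       [ 9.99999365e-01, -1.05274482e-03,  4.01852438e-04,
        -1.82379764e+00],
       [-6.76567858e-04, -2.75750819e-01,  9.61228916e-01,
        -2.12586651e+02],
       [ 0.00000000e+00,  0.00000000e+00,  0.00000000e+00,
         1.00000000e+00]])}
{'clock': 0.1, 'joints': array([-6.65907369e-02,  3.00394676e-01,  1.52151059e+00,  1.47037802e-05,
        1.32066876e+00, -6.66292110e-02]), 'qd': array([-0.00034983, -0.00122849, -0.00289324, -0.00212083,  0.00093362,
       -0.00043566]), 'effort': array([ 1.84928511e-03, -5.32644153e+01, -3.53284299e+01,  7.10431044e-02,
        2.34944851e-02, -7.30603051e-05]), 'eef_pos': array([5.49743537e+02, 2.36084792e-02, 1.71358079e+02]), 'eef_rot': array([-3.14061441e+00, -7.95507328e-05,  1.57083112e+00]), 'wrist_force': array([-0.45957903,  0.32118254, -0.22801076]), 'moment': array([ 0.05555421, -0.02337728,  0.0296065 ]), 'finger_force': 0.0, 'finger_gap': 93.9059109506378}
```

View pics/scene0.png

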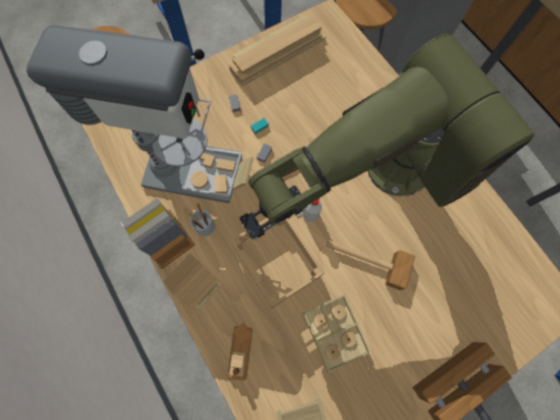

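View pics/side0.png

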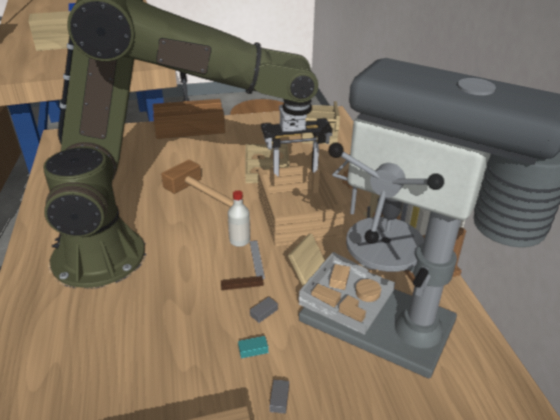

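The scene view shows the pan at (215,172) on the drill base, with its paddle at (243,170). The crate is at (285,268), the tray at (335,330), the glue at (312,208) and the mallet at (380,260). In the side view the paddle is at (307,258) and the crate at (300,205).

Look-alikes for the thing to lift: tray (335,330), crate (285,268), and the wooden block at (275,55) in the scene view. The offcut2-shaped blocks are at (235,102), (260,126) and (264,152). By its description, the pan is the metal one at (215,172). I'll check it in a close crop.

```bash
cat > h.py <<'E'
import numpy as np, cv2
from scipy.spatial.transform import Rotation as R
from cell import manip
def cam(n, st=None):
    i=manip.camera_info(n); K=np.array([[i['fx'],0,i['cx']],[0,i['fy'],i['cy']],[0,0,1]])
    if n=='wrist':
        T=np.eye(4); T[:3,:3]=R.from_euler('xyz',st['eef_rot']).as_matrix(); T[:3,3]=st['eef_pos']; T=T@i['T_tool_cam']
        return K,i['D'],T[:3,:3],T[:3,3]
    return K,i['D'],R.from_euler('xyz',i['rotation']).as_matrix(),i['position']
def ray(c,p):
    K,D,Rm,o=c; u=cv2.undistortPoints(np.array([[p]],float),K,D)[0,0]
    d=Rm@np.array([u[0],u[1],1]); return o,d/np.linalg.norm(d)
def plane(c,p,z):
    o,d=ray(c,p); return o+d*(z-o[2])/d[2]
def tri(c1,p1,c2,p2):
    o1,d1=ray(c1,p1);o2,d2=ray(c2,p2)
    s=np.linalg.lstsq(np.c_[d1,-d2],o2-o1,rcond=None)[0]
    a=o1+s[0]*d1;b=o2+s[1]*d2; return (a+b)/2,np.linalg.norm(a-b)
def proj(c,P):
    K,D,Rm,o=c; q=Rm.T@(np.array(P,float)-o)
    return cv2.projectPoints(q.reshape(1,1,3),np.zeros(3),np.zeros(3),K,D)[0].ravel()
E
python3 - <<'E'
import cv2,numpy as np
a=cv2.imread('pics/scene0.png');b=cv2.imread('pics/side0.png')
def cr(im,x,y,w,h): return cv2.resize(im[y:y+h,x:x+w],(400,300),interpolation=cv2.INTER_CUBIC)
m=np.vstack([np.hstack([cr(a,132,120,133,100),cr(b,280,230,200,150)]),np.hstack([cr(a,220,210,133,100),cr(b,235,140,133,100)])])
cv2.imwrite('pics/mos.png',m)
from h import *
s=cam('scene');d=cam('side')
print(plane(s,(215,172),40),plane(s,(285,268),50))
E
```

```text
[ 603.44901816 -312.27460994   40.        ] [574.08702975 112.13724017  50.        ]
```

View pics/mos.png

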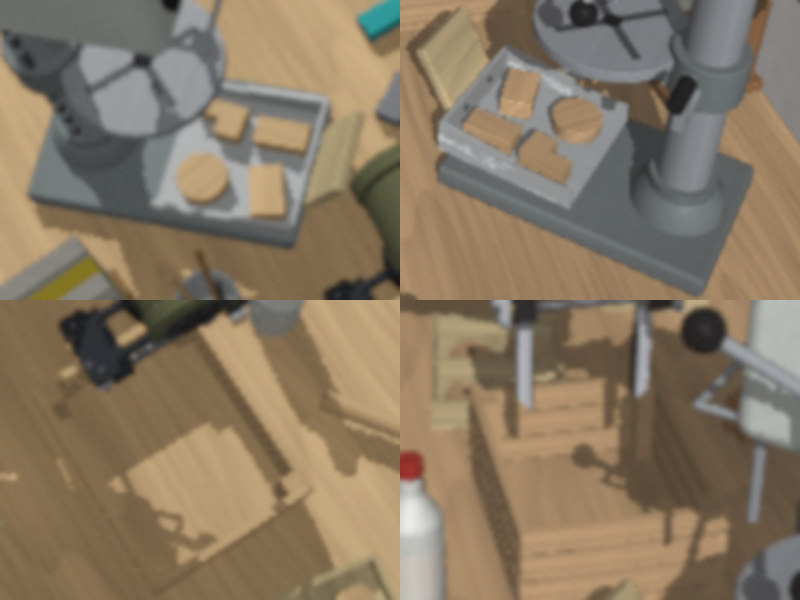

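The crop confirms the grey metal pan: four pine offcuts, a paddle on its outer back wall and the mouth under the table. The crate is empty.

```bash
python3 - <<'E'
from h import *
np.set_printoptions(precision=1,suppress=True)
s=cam('scene');d=cam('side')
S=lambda x,y:(132+x/3.0075-.33,120+y/3-.33)
Dd=lambda x,y:(280+(x-400)/2-.25,230+y/2-.25)
S2=lambda x,y:(220+x/3.0075-.33,210+(y-300)/3-.33)
D2=lambda x,y:(235+(x-400)/3.0075-.33,140+(y-300)/3-.33)
print('plate scene',plane(s,S(30,192),30),plane(s,S(295,236),30))
print('plate side',plane(d,Dd(440,168),30),plane(d,Dd(703,285),30),plane(d,Dd(752,168),30))
print('pan scene back rim',plane(s,S(328,97),75),plane(s,S(297,225),75))
print('pan side back rim',plane(d,Dd(508,48),75),plane(d,Dd(440,127),75))
print('pan side mouth floor',plane(d,Dd(573,203),34),plane(d,Dd(625,105),56))
print('handle top tri A',tri(s,S(360,115),d,Dd(416,46)),tri(s,S(360,115),d,Dd(458,8)))
print('B',tri(s,S(334,200),d,Dd(416,46)),tri(s,S(334,200),d,Dd(458,8)))
print('crate',plane(s,S2(310,490),100),plane(s,S2(155,593),100))
print('crate side',plane(d,D2(468,390),100),plane(d,D2(518,520),100),plane(d,D2(732,520),100),plane(d,D2(605,378),100))
for P in [(450,112,100),(650,112,100)]: print(proj(s,P))
E
```

```text
plate scene [ 850.3 -417.    30. ] [ 607. -201.   30.]
plate side [ 483.7 -348.2   30. ] [ 719.7 -567.6   30. ] [ 849.6 -423.9   30. ]
pan scene back rim [ 491.1 -315.9   75. ] [ 602.  -195.4   75. ]
pan side back rim [ 607.4 -204.9   75. ] [ 487.9 -325.4   75. ]
pan side mouth floor [ 619.5 -434.9   34. ] [ 726.7 -316.4   56. ]
handle top tri A (array([ 478.9, -248.4,  136.8]), np.float64(7.762807139274343)) (array([ 509.4, -235.1,  183.3]), np.float64(37.36556818339145))
B (array([ 520.9, -190.5,   78.7]), np.float64(62.60091118972759)) (array([ 551.7, -178.2,  128.5]), np.float64(12.159020473397964))
crate [486.6 193.8 100. ] [679.9 197.9 100. ]
crate side [478.1 196.5 100. ] [484.1 -34.5 100. ] [677.5 -73.1 100. ] [622.5 192.5 100. ]
[318.  245.4]
[265.  278.3]
```

Emit:
{"name": "servo_tool", "arguments": {
  "rows": [
    [0, 0, 0, 0, 0, 54, 0],
    [0, 0, 0, 0, 0, 54, 0],
    [0, 0, -8.5, -18, -36, 0, 0],
    [0, 0, -8.5, -18, -36, 0, 0],
    [0, 0, -8.5, -18, -36, 0, 0],
    [0, 0, -8.5, -18, -36, 0, 0],
    [0, 0, -8.4, -18, -36, 0, 0],
    [-5.06, -5.54, 0, 0, 0, -8, 0],
    [-5.06, -5.54, 0, 0, 0, -8, 0],
    [-5.06, -5.54, 0, 0, 0, -8, 0],
    [-5.06, -5.54, 0, 0, 0, -8, 0],
    [0, 0, 0, 0, 0, 0, 0],
    [0, 0, 0, 0, 0, 0, 0]
  ],
  "grip_force": 60
}}

```text
clock: 1.72
eef_pos: [460.4, -180.2, 248.7]
eef_rot: [2.619, -0.0, 0.831]
wrist_force: [-0.0, 0.4, 1.0]
finger_gap: 94.3
finger_force: 0.0
```

```bash
python3 - <<'E'
from h import *
st=manip.read_state(); print(st['eef_pos'],np.degrees(st['eef_rot']),st['joints'])
w=manip.camera('wrist'); s=manip.camera('scene'); d=manip.camera('side')
for n,i in (('w1',w),('s1',s),('d1',d)): cv2.imwrite(f'pics/{n}.png',i[:,:,::-1])
np.save('st1.npy',st,allow_pickle=True)
sc=lambda im,x,y,w,h: cv2.resize(im[y:y+h,x:x+w],(400,300),interpolation=cv2.INTER_CUBIC)
m=np.hstack([sc(s,220,200,133,100),sc(d,230,130,160,120)])
m=np.vstack([np.hstack([cv2.resize(w,(400,300)),sc(d,280,230,200,150)]),m])
cv2.imwrite('pics/mos1.png',m[:,:,::-1])
E
```

```text
[ 460.42131096 -180.20756968  248.67682616] [ 1.50063883e+02 -1.01359506e-02  4.75908132e+01] [-0.32263686 -0.18082195  1.94505762 -0.25917556  0.90929547  0.52855636]
```

View pics/mos1.png

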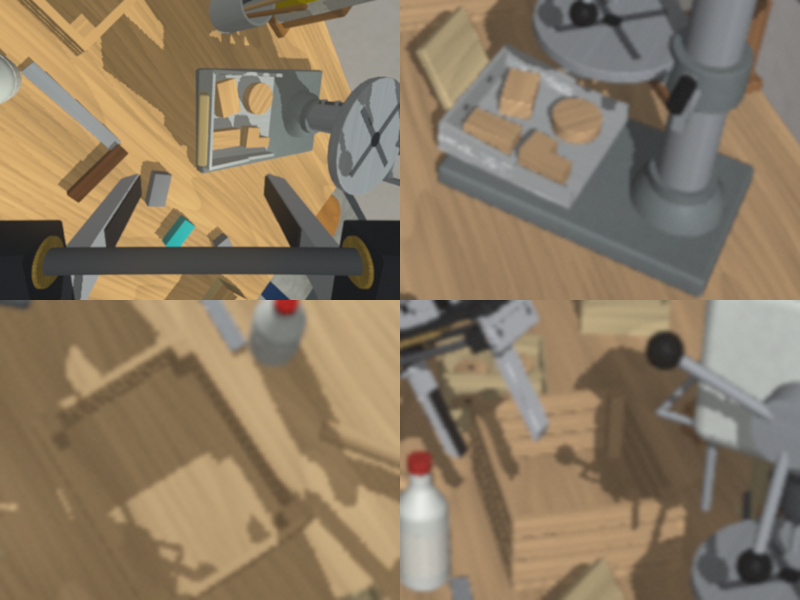

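View pics/w1.png

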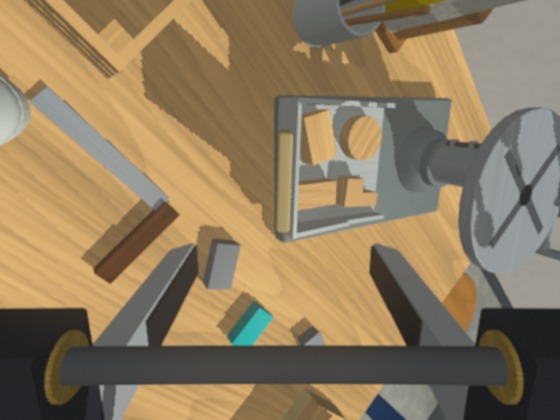

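The wrist view shows the paddle's top edge end-on from (286,132) to (284,231), and the pan rim from (276,98) to (285,240). The mouth is under the table. In the scene crop the crate rim corners are now visible.

```bash
python3 - <<'E'
from h import *
np.set_printoptions(precision=1,suppress=True)
st=np.load('st1.npy',allow_pickle=True).item()
s=cam('scene');d=cam('side');w=cam('wrist',st)
S2=lambda x,y:(220+x/3.0075-.33,200+(y-300)/3-.33)
D2=lambda x,y:(230+(x-400)/2.5-.3,130+(y-300)/2.5-.3)
# paddle yellow mask in wrist
im=cv2.imread('pics/w1.png'); hsv=cv2.cvtColor(im,cv2.COLOR_BGR2HSV)
m=cv2.inRange(hsv,(18,60,80),(35,255,255)); m[:, :270]=0; m[:,297:]=0; m[:120]=0;m[245:]=0
c=max(cv2.findContours(m,0,2)[0],key=cv2.contourArea); r=cv2.minAreaRect(c); b=cv2.boxPoints(r); print(r,b)
for p in b: print('paddle',plane(w,p,138))
for p in [(286.5,132),(285,231)]: print('top',plane(w,p,138))
print('rim back',[plane(w,p,75) for p in [(276,98),(278,240)]])
print('plate rear',[plane(w,p,30) for p in [(450,99),(437,210)]])
print('top tri',tri(w,(286,132),s,(251.5,158)),tri(w,(284,231),d,(287.5,252.8)), tri(w,(286,132),d,(308.8,233.8)))
for p in [(180,352),(310,490),(60,438),(158,597)]: print('crate scene',plane(s,S2(*p),100))
for p in [(468,392),(512,520),(688,508),(600,392)]: print('crate side',plane(d,D2(*p),100))
print('crate wrist',plane(w,(113,75),100))
print('glue',plane(s,S2(285,305),160),'tray/etc can',plane(w,(320,35),0), plane(d,(240,198),155))
E
```

```text
((282.9999694824219, 182.0), (25.999996185302734, 123.99998474121094), 0.0) [[270. 244.]
 [270. 120.]
 [296. 120.]
 [296. 244.]]
paddle [ 458.6 -251.9  138. ]
paddle [ 541.1 -164.   138. ]
paddle [ 561.3 -183.2  138. ]
paddle [ 477.1 -277.2  138. ]
top [ 546.3 -184.1  138. ]
top [ 478.6 -255.8  138. ]
rim back [array([ 585.2, -176.5,   75. ]), array([ 474. , -300.4,   75. ])]
plate rear [array([ 849.5, -416. ,   30. ]), array([ 720.8, -560.8,   30. ])]
top tri (array([ 507.4, -167.5,  248.8]), np.float64(62.34329039500235)) (array([ 475.4, -252. ,  141.5]), np.float64(3.9393490929169843)) (array([ 545.1, -184.5,  135.7]), np.float64(3.1645567253379236))
crate scene [505.2 -33.7 100. ]
crate scene [468.9 167.4 100. ]
crate scene [665.2 -19.8 100. ]
crate scene [663.6 177.3 100. ]
crate side [480.2 215.2 100. ]
crate side [481.5 -55.9 100. ]
crate side [677.2 -72.6 100. ]
crate side [642.5 183.6 100. ]
crate wrist [475.4 -55.6 100. ]
glue [393.7  -5.2 160. ] tray/etc can [ 722.2 -189.1    0. ] [393.5 -23.1 155. ]
```

Emit:
{"name": "servo_tool", "arguments": {
  "rows": [
    [0, 0, -1.6, 5, 6, 0, 0],
    [0, 0, 0, 13, -12.8, -31.6, 0],
    [0, 0, 0, 13, -12.8, -31.6, 0],
    [0, 0, 0, 13, -12.8, -31.6, 0],
    [0, 0, 0, 13, -12.8, -31.6, 0],
    [0, 0, 0, 13, -12.8, -31.6, 0],
    [0, 0, 0, 0, 0, 0, 0],
    [0, 0, 0, 0, 0, 0, 0]
  ]
}}

```text
clock: 2.88
eef_pos: [530.2, -238.1, 90.8]
eef_rot: [2.617, -0.0, 0.802]
wrist_force: [0.4, 0.6, 0.6]
finger_gap: 93.9
finger_force: 0.0
```

```bash
python3 - <<'E'
from h import *
st=manip.read_state(); print(st['eef_pos'],np.degrees(st['eef_rot']),st['finger_gap'])
w=manip.camera('wrist'); d=manip.camera('side')
np.save('st2.npy',st,allow_pickle=True)
for n,i in (('w2',w),('d2',d)): cv2.imwrite(f'pics/{n}.png',i[:,:,::-1])
m=np.hstack([w[:,100:460],cv2.resize(d[190:350,260:412],(399,420),interpolation=cv2.INTER_CUBIC)])
cv2.imwrite('pics/mos2.png',m[:,:,::-1])
E
```

```text
[ 530.20037109 -238.14870776   90.8452344 ] [ 1.49962468e+02 -4.25954730e-03  4.59777067e+01] 93.93775568368659
```

View pics/mos2.png

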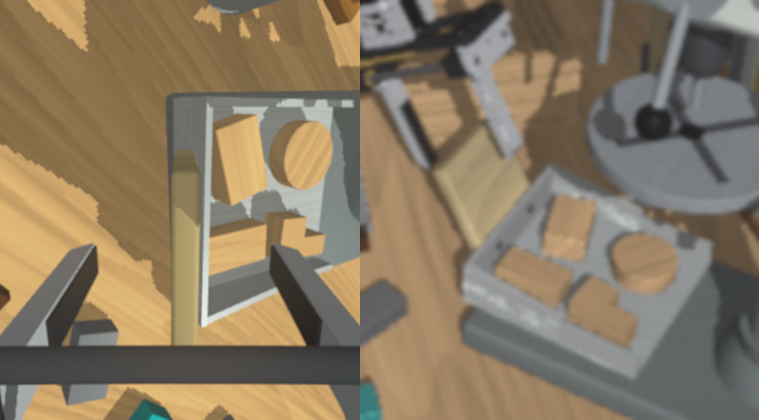

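The paddle sits centred between the open fingers at about (285,150–345) in the wrist frame, and it is straight. A quick numeric check comes before closing.

```bash
python3 - <<'E'
from h import *
st=np.load('st2.npy',allow_pickle=True).item(); w=cam('wrist',st)
Rm=R.from_euler('xyz',st['eef_rot']).as_matrix()
for q in [(0,0,-54),(50,7,-54),(50,-7,-54),(-50,7,-54),(-50,-7,-54)]: print(q,proj(w,st['eef_pos']+Rm@np.array(q,float)).round(1))
im=cv2.imread('pics/w2.png')
for y in (190,250,310): print([tuple(im[y,x]) for x in range(262,306,3)])
for x in (280,288): print([(y,tuple(im[y,x])) for y in range(138,172,3)])
E
```

```text
(0, 0, -54) [285.4 272.9]
(50, 7, -54) [300.9 172.2]
(50, -7, -54) [270.  172.2]
(-50, 7, -54) [298.6 359.3]
(-50, -7, -54) [272.1 359.3]
[(np.uint8(74), np.uint8(111), np.uint8(137)), (np.uint8(74), np.uint8(109), np.uint8(135)), (np.uint8(73), np.uint8(98), np.uint8(114)), (np.uint8(74), np.uint8(101), np.uint8(111)), (np.uint8(82), np.uint8(120), np.uint8(134)), (np.uint8(86), np.uint8(124), np.uint8(140)), (np.uint8(87), np.uint8(126), np.uint8(141)), (np.uint8(85), np.uint8(124), np.uint8(140)), (np.uint8(85), np.uint8(124), np.uint8(140)), (np.uint8(87), np.uint8(126), np.uint8(140)), (np.uint8(86), np.uint8(124), np.uint8(139)), (np.uint8(84), np.uint8(120), np.uint8(135)), (np.uint8(76), np.uint8(109), np.uint8(122)), (np.uint8(99), np.uint8(106), np.uint8(107)), (np.uint8(143), np.uint8(149), np.uint8(146))]
[(np.uint8(79), np.uint8(117), np.uint8(143)), (np.uint8(78), np.uint8(118), np.uint8(143)), (np.uint8(77), np.uint8(116), np.uint8(142)), (np.uint8(74), np.uint8(105), np.uint8(121)), (np.uint8(92), np.uint8(132), np.uint8(149)), (np.uint8(104), np.uint8(151), np.uint8(
[... 1706 characters left out ...]
nt8(107))), (171, (np.uint8(72), np.uint8(102), np.uint8(114)))]
[(138, (np.uint8(106), np.uint8(110), np.uint8(108))), (141, (np.uint8(107), np.uint8(112), np.uint8(110))), (144, (np.uint8(105), np.uint8(109), np.uint8(109))), (147, (np.uint8(105), np.uint8(110), np.uint8(108))), (150, (np.uint8(81), np.uint8(104), np.uint8(113))), (153, (np.uint8(73), np.uint8(104), np.uint8(116))), (156, (np.uint8(70), np.uint8(98), np.uint8(110))), (159, (np.uint8(69), np.uint8(97), np.uint8(109))), (162, (np.uint8(70), np.uint8(99), np.uint8(111))), (165, (np.uint8(66), np.uint8(93), np.uint8(104))), (168, (np.uint8(68), np.uint8(96), np.uint8(108))), (171, (np.uint8(73), np.uint8(104), np.uint8(116)))]
```

Emit:
{"name": "servo_tool", "arguments": {
  "rows": [
    [0, 0, 0, 0, 0, 0, 1],
    [0, 0, 0, 0, 0, 0, 1],
    [0, 0, 0, 0, 0, 0, 1],
    [0, 0, 0, 0, 0, 0, 1],
    [0, 0, 0, 0, 0, 0, 1],
    [0, 0, 0, 0, 0, 0, 1],
    [0, 0, 0, 0, 0, 0, 1],
    [0, 0, 0, 0, 0, 0, 1],
    [0, 0, 0, 0, 0, 5, 1],
    [0, 0, 0, 0, 0, 5, 1],
    [0, 0, 0, 0, 0, 10, 1],
    [0, 0, 0, 0, 0, 10, 1],
    [0, 0, 0, 0, 0, 0, 1]
  ],
  "grip_force": 60
}}

```text
clock: 4.6
eef_pos: [530.4, -238.2, 121.1]
eef_rot: [2.616, -0.001, 0.803]
wrist_force: [1.0, 0.0, -3.6]
finger_gap: 13.0
finger_force: 60.0
```

```bash
python3 - <<'E'
from h import *
st=manip.read_state(); print(st['eef_pos'],np.degrees(st['eef_rot']),st['finger_gap'],st['finger_force'],st['wrist_force'],st['moment'])
w=manip.camera('wrist'); d=manip.camera('side')
m=np.hstack([w[:,100:460],cv2.resize(d[190:350,260:412],(399,420),interpolation=cv2.INTER_CUBIC)])
cv2.imwrite('pics/mos3.png',m[:,:,::-1])
E
```

```text
[ 530.40734432 -238.16205034  121.05701248] [ 1.49893362e+02 -3.53580385e-02  4.59991359e+01] 13.030589867474655 60.023353099823 [ 1.03711108  0.04800132 -3.61022633] [ 0.77840612  0.86490262 -0.0275222 ]
```

View pics/mos3.png

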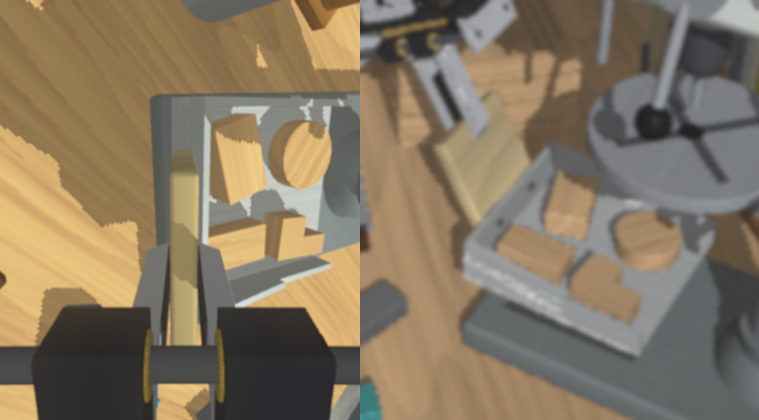

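The pan is held: gap 13 mm, force 60 N, level, with all four offcuts in it. Now I pull it out from under the table.

Emit:
{"name": "servo_tool", "arguments": {
  "rows": [
    [0, 0, 0, -4, 3.6, 4, 1],
    [0, 0, 0, -9, 8.1, 8, 1],
    [0, 0, 0, -11, 9.9, 8, 1],
    [0, 0, 0, -12, 10.8, 8, 1],
    [0, 0, 0, -12, 10.8, 8, 1],
    [0, 0, 0, -12, 10.8, 8, 1],
    [0, 0, 0, -12, 10.8, 8, 1],
    [0, 0, 0, -12, 10.8, 8, 1],
    [0, 0, 0, -11, 10, 8, 1],
    [0, 0, 0, -8, 7.2, 8, 1],
    [0, 0, 0, -5, 5, 8, 1],
    [0, 0, 0, 0, 0, 15, 1],
    [0, 0, 0, 0, 0, 22, 1],
    [0, 0, 0, 0, 0, 22, 1],
    [0, 0, 0, 0, 0, 18, 1],
    [0, 0, 0, 0, 0, 9, 1],
    [0, 0, 0, 0, 0, 0, 1]
  ]
}}

```text
clock: 6.82
eef_pos: [422.1, -140.3, 290.2]
eef_rot: [2.617, -0.0, 0.803]
wrist_force: [0.7, 0.5, -4.2]
finger_gap: 13.4
finger_force: 60.0
```

Emit:
{"name": "servo_tool", "arguments": {
  "rows": [
    [0, 0, 1, 1, 4, 0, 1],
    [0, 0, 2, 2, 10, 0, 1],
    [0, 0, 3, 2.5, 14, 0, 1],
    [0, 0, 3.2, 2.5, 15, 0, 1],
    [0, 0, 3.2, 2.5, 15, 0, 1],
    [0, 0, 3.2, 2.5, 15, 0, 1],
    [0, 0, 3.2, 2.5, 15, 0, 1],
    [0, 0, 3.2, 2.5, 15, 0, 1],
    [0, 0, 3.2, 2.5, 15, 0, 1],
    [0, 0, 3.2, 2.5, 15, 0, 1],
    [0, 0, 3.2, 2.5, 15, 0, 1],
    [0, 0, 3.2, 2.5, 15, 0, 1],
    [0, 0, 3.2, 2.5, 15, 0, 1],
    [0, 0, 3, 2.5, 14, 0, 1],
    [0, 0, 2, 2, 10, 0, 1],
    [0, 0, 1, 2, 6, 0, 1],
    [0, 0, 0, 0, 0, 0, 1],
    [0, 0, 0, 0, 0, 0, 1]
  ]
}}

```text
clock: 9.07
eef_pos: [459.0, 67.6, 289.8]
eef_rot: [2.618, 0.0, 1.57]
wrist_force: [-1.0, -0.4, -5.2]
finger_gap: 13.5
finger_force: 60.0
```

```bash
python3 - <<'E'
from h import *
st=manip.read_state(); print(st['eef_pos'],np.degrees(st['eef_rot']),st['joints'],st['wrist_force'])
s=manip.camera('scene'); d=manip.camera('side')
m=np.hstack([cv2.resize(s[140:350,180:390],(400,400),interpolation=cv2.INTER_CUBIC),cv2.resize(d[80:280,220:420],(400,400),interpolation=cv2.INTER_CUBIC)])
cv2.imwrite('pics/mos4.png',m[:,:,::-1])
E
```

```text
[458.97007393  67.62469158 289.81759482] [1.49993709e+02 9.53222387e-03 8.99726827e+01] [ 0.10054919 -0.31547723  1.9542215  -0.06085048  0.98221909  0.12128907] [-1.04343471 -0.36477115 -5.1808527 ]
```

View pics/mos4.png

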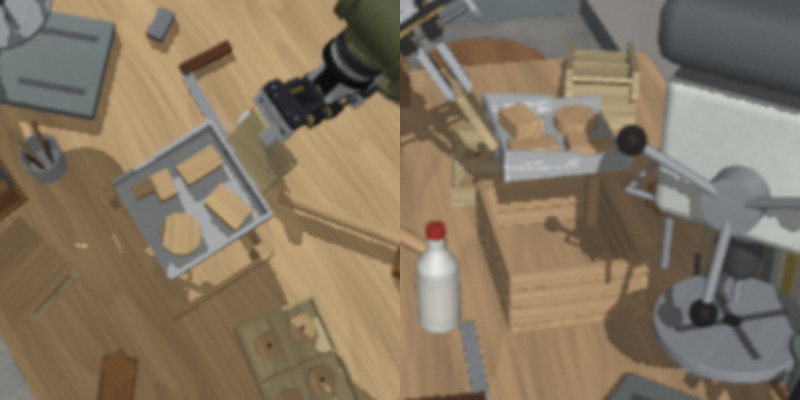

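All four offcuts are in the level pan above the crate. Before tipping I check the crate centre from the visible rim corners: scene crop (178,318) and (270,255), side crop (478,190), (508,278) and (645,262).

```bash
python3 - <<'E'
from h import *
np.set_printoptions(precision=1,suppress=True)
s=cam('scene');d=cam('side')
for p in [(178,318),(270,255),(112,185)]: print('scene',plane(s,(180+p[0]*.525,140+p[1]*.525),100))
for p in [(478,190),(508,278),(645,262)]: print('side',plane(d,(220+(p[0]-400)/2,80+p[1]/2),100))
E
```

```text
scene [673.4 200.5 100. ]
scene [490.8 194.4 100. ]
scene [653.3 -45.5 100. ]
side [477.9 165.3 100. ]
side [479.  -61.4 100. ]
side [673.3 -62.7 100. ]
```

Emit:
{"name": "servo_tool", "arguments": {
  "rows": [
    [0, 3, 0, -1, 0, -1, 1],
    [0, 5, 0, -2, 0, -1, 1],
    [0, 5, 0, -2, 0, -1, 1],
    [0, 5, 0, -2, 0, -1, 1],
    [0, 5, 0, -2, 0, -1, 1],
    [0, 5, 0, 3, 0, 0, 1],
    [0, 5, 0, 5, 0, 0, 1],
    [0, 5, 0, 5, 0, 0, 1],
    [0, 5, 0, 6, 0, 0, 1],
    [0, 5, 0, 6, 0, 0, 1],
    [0, 4, 0, 4, 0, 0, 1],
    [0, 3, 0, 2, 0, 0, 1],
    [0, 0, 0, 0, 0, 0, 1],
    [0, 0, 0, 0, 0, 0, 1],
    [0, 0, 0, 0, 0, 0, 1],
    [0, 0, 0, 0, 0, 0, 1],
    [0, 0, 0, 0, 0, 0, 1],
    [0, 0, 0, 0, 0, 0, 1]
  ]
}}

```text
clock: 11.42
eef_pos: [481.0, 67.8, 284.9]
eef_rot: [-2.706, 0.0, 1.571]
wrist_force: [-0.1, -0.2, -2.9]
finger_gap: 13.4
finger_force: 60.0
```

```bash
python3 - <<'E'
from h import *
st=manip.read_state(); print(st['eef_pos'],np.degrees(st['eef_rot']),st['joints'],st['wrist_force'])
s=manip.camera('scene'); d=manip.camera('side')
m=np.hstack([cv2.resize(s[140:350,180:390],(400,400),interpolation=cv2.INTER_CUBIC),cv2.resize(d[80:280,220:420],(400,400),interpolation=cv2.INTER_CUBIC)])
cv2.imwrite('pics/mos5.png',m[:,:,::-1])
E
```

```text
[480.98071996  67.81928532 284.88043568] [-1.55024026e+02  1.16955978e-03  9.00036520e+01] [0.05112566 0.40118687 1.19232295 0.02350711 1.98339618 0.05573026] [-0.13194249 -0.19723752 -2.88533147]
```

View pics/mos5.png

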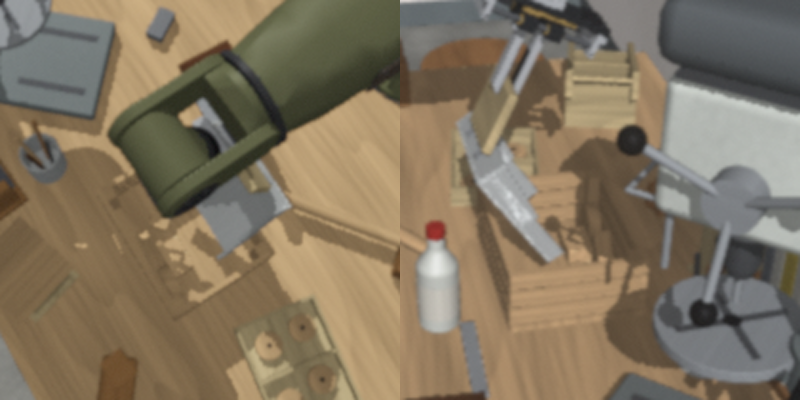

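The pan is tipped and empty: wrist force fell to −2.9 N, about the weight of the pan alone. The offcuts lie in the crate at about (575,240) in the side crop. Now I reverse the path.

Emit:
{"name": "servo_tool", "arguments": {
  "rows": [
    [0, -3, 0, -2, 0, 1, 1],
    [0, -6, 0, -5, 0, 1, 1],
    [0, -7, 0, -6, 0, 1, 1],
    [0, -7, 0, -6, 0, 1, 1],
    [0, -7, 0, -5, 0, 1, 1],
    [0, -7, 0, -2, 0, 0, 1],
    [0, -7, 0, 1, 0, 0, 1],
    [0, -6, 0, 2, 0, 0, 1],
    [0, -5, 0, 1, 0, 0, 1],
    [0, 0, 0, 0, 0, 0, 1],
    [0, 0, 0, 0, 0, 0, 1]
  ]
}}

```text
clock: 12.9
eef_pos: [459.0, 67.8, 290.0]
eef_rot: [2.62, 0.0, 1.571]
wrist_force: [0.5, 0.1, -3.4]
finger_gap: 13.4
finger_force: 60.0
```

```bash
python3 - <<'E'
from h import *
st=manip.read_state(); print(st['eef_pos'],np.degrees(st['eef_rot']),st['wrist_force'],st['moment'])
def wood(im): return cv2.inRange(cv2.cvtColor(im,cv2.COLOR_RGB2HSV),(5,70,60),(35,255,255))
s=manip.camera('scene')
cv2.imwrite('pics/s6.png',s[:,:,::-1])
# pan interior: polygon of floor in scene crop (mos4 coordinates)
poly=(np.array([(130,190),(210,145),(255,212),(175,262)])*.525+[180,140]).astype(int)
M=np.zeros(s.shape[:2],np.uint8); cv2.fillPoly(M,[poly],255)
print('wood px in pan',(wood(s)&M>0).sum(),'of',(M>0).sum())
E
```

```text
[459.0105383  67.7728443 290.0402987] [1.50094546e+02 2.21552693e-03 8.99914803e+01] [ 0.4614844   0.13519522 -3.40993588] [ 0.01578099  0.80083901 -0.04112691]
wood px in pan 0 of 2176
```

Emit:
{"name": "servo_tool", "arguments": {
  "rows": [
    [0, 0, -1, -2, -6, 0, 1],
    [0, 0, -2, -2, -10, 0, 1],
    [0, 0, -3, -2.5, -14, 0, 1],
    [0, 0, -3.2, -2.5, -15, 0, 1],
    [0, 0, -3.2, -2.5, -15, 0, 1],
    [0, 0, -3.2, -2.5, -15, 0, 1],
    [0, 0, -3.2, -2.5, -15, 0, 1],
    [0, 0, -3.2, -2.5, -15, 0, 1],
    [0, 0, -3.2, -2.5, -15, 0, 1],
    [0, 0, -3.2, -2.5, -15, 0, 1],
    [0, 0, -3.2, -2.5, -15, 0, 1],
    [0, 0, -3.2, -2.5, -15, 0, 1],
    [0, 0, -3.2, -2.5, -15, 0, 1],
    [0, 0, -3, -2.5, -14, 0, 1],
    [0, 0, -2, -2, -10, 0, 1],
    [0, 0, -1, -1, -4, 0, 1],
    [0, 0, 0, 0, 0, 0, 1],
    [0, 0, 0, 0, 0, 0, 1]
  ]
}}

```text
clock: 15.2
eef_pos: [422.0, -140.0, 289.9]
eef_rot: [2.618, -0.0, 0.803]
wrist_force: [-0.7, 0.4, -3.9]
finger_gap: 13.6
finger_force: 60.0
```

Emit:
{"name": "servo_tool", "arguments": {
  "rows": [
    [0, 0, 0, 0, 0, -9, 1],
    [0, 0, 0, 0, 0, -18, 1],
    [0, 0, 0, 0, 0, -22, 1],
    [0, 0, 0, 0, 0, -22, 1],
    [0, 0, 0, 0, 0, -15, 1],
    [0, 0, 0, 5, -5, -8, 1],
    [0, 0, 0, 8, -7.2, -8, 1],
    [0, 0, 0, 11, -10, -8, 1],
    [0, 0, 0, 12, -10.8, -8, 1],
    [0, 0, 0, 12, -10.8, -8, 1],
    [0, 0, 0, 12, -10.8, -8, 1],
    [0, 0, 0, 12, -10.8, -8, 1],
    [0, 0, 0, 12, -10.8, -8, 1],
    [0, 0, 0, 11, -9.9, -8, 1],
    [0, 0, 0, 9, -8.1, -8, 1],
    [0, 0, 0, 4, -3.6, -8, 1],
    [0, 0, 0, 0, 0, -10, 1],
    [0, 0, 0, 0, 0, -8, 1],
    [0, 0, 0, 0, 0, 0, 1],
    [0, 0, 0, 0, 0, 0, 1]
  ]
}}

```text
clock: 17.7
eef_pos: [530.1, -237.9, 98.2]
eef_rot: [2.617, -0.0, 0.803]
wrist_force: [0.3, -0.1, -4.3]
finger_gap: 13.3
finger_force: 60.0
```

```bash
python3 - <<'E'
from h import *
st=manip.read_state(); print(st['eef_pos'],np.degrees(st['eef_rot']),st['wrist_force'],st['moment'])
d=manip.camera('side'); w=manip.camera('wrist')
cv2.imwrite('pics/d7.png',d[:,:,::-1]); cv2.imwrite('pics/w7.png',w[:,:,::-1])
a=cv2.imread('pics/w2.png');b=w[:,:,::-1]
# wall edge position in wrist views before/after: bright rim along rows
for y in (140,170,210): print(y,[int(a[y,x].mean()) for x in range(296,312)],[int(b[y,x].mean()) for x in range(296,312)])
E
```

```text
[ 530.12558489 -237.93952225   98.20799966] [ 1.49958816e+02 -7.03295170e-03  4.60102251e+01] [ 0.28043993 -0.14377553 -4.28775818] [ 0.53424525  0.59361152 -0.03710378]
140 [109, 108, 110, 107, 108, 109, 108, 108, 114, 139, 172, 184, 184, 184, 183, 169] [113, 112, 113, 113, 112, 112, 113, 123, 155, 180, 188, 187, 187, 187, 191, 194]
170 [90, 91, 95, 105, 110, 111, 109, 109, 129, 161, 180, 186, 185, 185, 172, 135] [114, 127, 123, 116, 114, 114, 115, 141, 176, 189, 189, 188, 188, 190, 193, 195]
210 [109, 107, 102, 99, 103, 108, 112, 131, 168, 189, 193, 193, 190, 181, 153, 130] [168, 161, 143, 123, 113, 115, 135, 171, 192, 196, 196, 195, 197, 201, 203, 204]
```

Emit:
{"name": "servo_tool", "arguments": {
  "rows": [
    [0, 0, 0, 0, 0, -3, 1],
    [0, 0, 0, 0, 0, -2, 1],
    [0, 0, 0, 0, 0, -1, 1],
    [0, 0, 0, 0, 0, -1, 1],
    [0, 0, 0, 0, 0, 0, 1],
    [0, 0, 0, 0, 0, 0, 1]
  ]
}}

```text
clock: 18.55
eef_pos: [530.2, -238.1, 91.2]
eef_rot: [2.617, -0.0, 0.803]
wrist_force: [-1.0, 0.5, 1.5]
finger_gap: 13.5
finger_force: 60.0
```

Emit:
{"name": "servo_tool", "arguments": {
  "rows": [
    [0, 0, 0, 0, 0, 0, 1],
    [0, 0, 0, 0, 0, 0, 1],
    [0, 0, 0, 0, 0, 0, 1]
  ],
  "grip_force": 5
}}

```text
clock: 18.92
eef_pos: [530.2, -238.1, 91.2]
eef_rot: [2.617, -0.0, 0.803]
wrist_force: [-0.6, -0.1, 2.7]
finger_gap: 14.0
finger_force: 5.0
```

Emit:
{"name": "servo_tool", "arguments": {
  "rows": [
    [0, 0, 0, 0, 0, 0, 0.5],
    [0, 0, 0, 0, 0, 0, 0.4],
    [0, 0, 0, 0, 0, 0, 0.3],
    [0, 0, 0, 0, 0, 0, 0.1],
    [0, 0, 0, 0, 0, 0, 0],
    [0, 0, 0, 0, 0, 0, 0],
    [0, 0, 0, 0, 0, 0, 0]
  ]
}}

```text
clock: 19.8
eef_pos: [530.0, -238.0, 90.8]
eef_rot: [2.618, 0.0, 0.803]
wrist_force: [0.0, -0.5, 0.4]
finger_gap: 80.6
finger_force: 0.0
```

```bash
python3 - <<'E'
from h import *
st=manip.read_state(); print(st['eef_pos'],np.degrees(st['eef_rot']),st['wrist_force'],st['finger_gap'])
w=manip.camera('wrist'); d=manip.camera('side')
cv2.imwrite('pics/w8.png',w[:,:,::-1])
a=cv2.imread('pics/w2.png');b=w[:,:,::-1]
for y in (140,170,210): print(y,[int(a[y,x].mean()) for x in range(298,312)],[int(b[y,x].mean()) for x in range(298,312)])
d0=cv2.imread('pics/d2.png'); f=lambda i:cv2.resize(i[190:350,260:412],(399,420),interpolation=cv2.INTER_CUBIC)
cv2.imwrite('pics/mos8.png',np.hstack([f(d[:,:,::-1]),b[:,100:460]]))
g=lambda i:cv2.cvtColor(np.ascontiguousarray(i),cv2.COLOR_BGR2GRAY).astype(np.float32)
print('paddle shift side px',cv2.phaseCorrelate(g(d0[240:330,288:320]),g(d[240:330,288:320,::-1])))
E
```

```text
[ 529.98139672 -237.99966381   90.845611  ] [1.49989406e+02 3.53896527e-03 4.59976491e+01] [ 0.02907427 -0.47645025  0.37548942] 80.61852623571491
140 [110, 107, 108, 109, 108, 108, 114, 139, 172, 184, 184, 184, 183, 169] [107, 106, 107, 108, 107, 106, 113, 139, 170, 179, 180, 179, 179, 181]
170 [95, 105, 110, 111, 109, 109, 129, 161, 180, 186, 185, 185, 172, 135] [106, 111, 109, 109, 108, 109, 134, 169, 182, 180, 179, 180, 182, 183]
210 [102, 99, 103, 108, 112, 131, 168, 189, 193, 193, 190, 181, 153, 130] [100, 100, 106, 108, 109, 130, 164, 184, 189, 188, 187, 188, 192, 195]
paddle shift side px ((-0.2427957422058249, -0.1590282753685841), 0.855344698826472)
```

View pics/mos8.png

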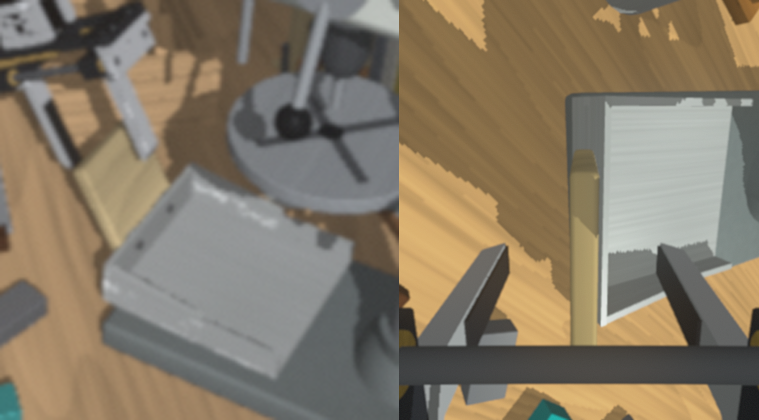

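The empty pan stands flat within about 1 mm of where it was, mouth to the column. The side crop shows the floor bare, and both fingers are clear of the paddle. Now I back off along the paddle.

Emit:
{"name": "servo_tool", "arguments": {
  "rows": [
    [0, 0, 0, -4, 4, 10, 0],
    [0, 0, 0, -13, 12.8, 31.6, 0],
    [0, 0, 0, -13, 12.8, 31.6, 0],
    [0, 0, 0, -13, 12.8, 31.6, 0],
    [0, 0, 0, -13, 12.8, 31.6, 0],
    [0, 0, 0, -13, 12.8, 31.6, 0],
    [0, 0, 0, 0, 0, 0, 0],
    [0, 0, 0, 0, 0, 0, 0],
    [0, 0, 0, 0, 0, 0, 0],
    [0, 0, 0, 0, 0, 0, 0]
  ]
}}

```text
clock: 21.15
eef_pos: [460.9, -170.1, 258.1]
eef_rot: [2.619, 0.001, 0.803]
wrist_force: [-1.0, -0.3, -0.0]
finger_gap: 94.1
finger_force: 0.0
```

```bash
python3 - <<'E'
from h import *
g=lambda i:cv2.cvtColor(np.ascontiguousarray(i),cv2.COLOR_BGR2GRAY).astype(np.float32)
d=manip.camera('side')[:,:,::-1];d1=cv2.imread('pics/d1.png')
print('pan shift px vs before',cv2.phaseCorrelate(g(d1[255:300,285:318]),g(d[255:300,285:318])))
print('crate shift px',cv2.phaseCorrelate(g(d1[200:245,262:340]),g(d[200:245,262:340])))
print(manip.read_state()['clock']); print(manip.sign_off())
E
```

```text
pan shift px vs before ((-0.12849542648544343, 0.2777313259247549), 0.9089756503517246)
crate shift px ((0.12862801732875795, 0.2848278115938605), 0.8549421654144923)
21.2
the job is handed in; nothing more can be done
None
```

The job is handed in at 21.2 s: the pan was emptied into the crate (no wood left in it, though I didn't count all four offcuts there) and stands flat within about 1 mm of its start, mouth to the column and about 2–3° off square, roughly as it began.

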